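Draining tray to wooden rack, in reverse order

ROBOT

A 6-joint arm with a two-finger parallel gripper is mounted at the origin on the work surface. World frame = base frame: x ahead of the robot, y to its left, z up, the work surface at z = 0. Lengths are in m, angles in rad, forces in N, time in s.
With the tool pointing down it reaches from about 0.275 to 0.825 m from the base axis. Payload 4.9 kg.
Tool frame: the origin (TCP) lies midway between the tips of the shut fingers; the grasp point (between the pads) lies 19 mm behind it (bot.grip_depth is the distance from the TCP to the grasp point, in m); z points along the fingers, y is the line along which they close (so a half turn about z gives the same grasp; the last joint's range is limited). The gripper opens to 85 mm and grips with 20 to 120 N. Pads are 22 mm wide; open, the fingers measure 114 mm over their backs; the gripper's body (76 mm by 85 mm) begins 54 mm behind the grasp point. The pads swing forward as they close: fully open they stand 13 mm farther back than shut.
Start: joints at [1.119, 0.326, -0.193, 1.052, 0, 1.437], TCP at [0.172, 0.522, 0.231] pointing down, gripper open.
Joint ranges: [-2.65, 2.65], [-0.97, 1.79], [-1.3, 1.35], [-1.93, 2.1], [-1.47, 1.37], [-3.14, 3.14]. Speed limits (rad/s): [2.57, 2.57, 3.14, 3.14, 3.14, 3.14].

INTERFACE

Orientations are given as a unit quaternion [w, x, y, z].
In Python, from cell import bot gives the robot as it stands. Calls block until the motion is done:
- bot.move_pose(position, orientation): joint-space move of the TCP to a pose.
- bot.move_linear(position, speed=0.15, rotation=None, until_force=None): straight line of the TCP; rotation=None keeps the orientation; speed is the mean speed in m/s. With until_force (N) it stops when the force on the tool has changed by that much, and returns True; else False.
- bot.goto_joints(angles): joint-space move.
- bot.set_gripper(opening, grasp_force=None): opening from 0.0 (shut) to 1.0 (fully open); grasp_force is the grip in N (None keeps the last); returns when the fingers have stopped.
- bot.wait(seconds).
- bot.solve_ik(position, orientation): joint angles nearest the present ones, or None.
- bot.camera(name): name is "scene" or "side" or "wrist"; returns the picture (480x640x3 uint8, red, green, blue); there is no depth.
- bot.calibration(name): a dict with "mtx" (3x3 intrinsics, pixels), "k1" (the pictures are not rectified: a ray, as slopes to the right and down, at radius r is drawn at 1 + k1 r^2 times it, then the intrinsics apply), "extrinsics" (4x4, takes a point from world to camera coordinates); the wrist camera has in their place "hand_eye" (4x4, takes a point from camera to tool coordinates, whose origin is the TCP and whose axes are the flange's). Camera axes: x right, y down, z forward; pixel columns grow to the right and rows downward; lengths in m; the calibration is good to about 2 mm. A picture is of the moment at which its call begins: read the wrist's pose just before it. calibration takes no time and is no camera call.
A pose or a line that the arm cannot do raises bot.PlanningError and nothing moves.
- bot.close_job(): hands the job in; it is judged then, once.
Trained networks look in the newest picture that a camera, given by its name, has taken for a name from the list of things; names that differ only in an ending like _2 or _b are one class to them, and where a whole thing is asked for, a point or a joint stands for the part that bears it (a point fixed in the world has none). Each returns a list of dicts, best first, with "confidence" (0 to 1); they miss things now and then, are a little off and sometimes report something else, mostly with a low value. They report only what shows in the picture. A call takes as long as a camera call.
- bot.search_frame(camera, thing): "bbox" ([left, top, width, height] in pixels, round what is visible of it).
Readings, each from a call of its own:
- bot.read_clock(): time.
- bot.read_joint_positions(): joint angles.
- bot.read_joint_vel(): joint speeds.
- bot.read_joint_efforts(): joint torques, N m.
- bot.read_position(): TCP position.
- bot.read_tool_rot(): TCP orientation.
- bot.read_ft_force(): force on the tool from outside, world axes, zero at the start.
- bot.read_moment(): the same for the moment, N m.
- bot.read_gripper_width(): opening from 0.0 (shut) to 1.0 (fully open).
- bot.read_finger_force(): force on a finger pad.
Only numpy, scipy, OpenCV 4.12 (cv2) and the standard library are available. Lean on these libraries where they do the work, as an engineer would, in place of code of your own. Each camera call takes 0.05 s, during which the arm holds its last target. There are 200 camera calls.

TASK

Move the four washed pieces standing in a row on the steel draining tray over to the four cork discs of the pale wooden rack, in reverse order: the piece at the left end of the row on the tray goes to the disc at the right end of the rack, the next one beside it, and so on until the piece from the tray's right end stands at the rack's left end (left and right as the robot sees them). Stand each piece upright in the middle of its disc, and do not let any of them tip over on the way.

Things in the scene. Friction and masses are not known exactly. Their poses are not given: they have to be found in the camera images.
- beaker_mid (a point): plain steel measuring beaker, open at the top, straight round wall 52 mm across, 58 mm high, small pouring lip at the rim; about 90 g, loose and standing upright at the start on one of the tray's mats. This point is its centre, half-way up (29 mm above its underside); its z axis points up.
- egg_cup_mid (a point): white ceramic egg cup: round foot 44 mm across, narrow waist 13 to 18 mm up, above 25 mm a straight round cup 48 mm across, 62 mm high over all; about 100 g, loose and standing upright at the start on one of the tray's mats. This point is its centre, half-way up (31 mm above its underside); its z axis points up.
- reamer_mid (a point): small yellow plastic lemon reamer: round base 54 mm across with straight wall up to 30 mm, then a ribbed pointed dome, 52 mm high over all; about 60 g, loose and standing upright at the start on one of the tray's mats. This point is its centre, half-way up (26 mm above its underside); its z axis points up.
- jar_mid (a point): closed round amber glass spice jar with steel lid, 44 mm across, 66 mm high; about 120 g, loose and standing upright at the start on one of the tray's mats. This point is its centre, half-way up (33 mm above its underside); its z axis points up.
- mat_beaker: the thin round dark rubber mat, 68 mm across and 3 mm thick, fixed on the tray, on which the beaker stands at the start: it marks where that piece began. The four mats look alike. Origin: centre of its underside (6 mm above the work surface); z up.
- mat_egg_cup: the thin round dark rubber mat, 68 mm across and 3 mm thick, fixed on the tray, on which the egg cup stands at the start: it marks where that piece began. The four mats look alike. Origin: centre of its underside (6 mm above the work surface); z up.
- mat_reamer: the thin round dark rubber mat, 68 mm across and 3 mm thick, fixed on the tray, on which the reamer stands at the start: it marks where that piece began. The four mats look alike. Origin: centre of its underside (6 mm above the work surface); z up.
- mat_jar: the thin round dark rubber mat, 68 mm across and 3 mm thick, fixed on the tray, on which the jar stands at the start: it marks where that piece began. The four mats look alike. Origin: centre of its underside (6 mm above the work surface); z up.
- tray: flat steel draining tray, fixed, 90 mm wide and 395 mm long, floor 6 mm and lip 10 mm above the work surface. Origin on the work surface under the middle of the row of mats; z up, y along the row to the robot's left, x away from the robot. The four mats lie at x = 0, y = -114, -38, 38 and 114 mm in this frame, in an order that changes; a scrubbing brush (38 mm high) stands at about y = 198 mm. The mats' tops are 9 mm above the work surface.
- rack: pale wooden rack, a fixed board 80 mm wide and 390 mm long, its top 14 mm above the work surface, with four flush cork discs 60 mm across let into it. Origin on the work surface under the middle of the row of discs; z up, y along the row to the robot's left, x away from the robot. The disc centres lie at x = 0, y = -114, -38, 38 and 114 mm in this frame; a low cheek (26 mm high) ends the board at y = 159 mm, a salt dish (26 mm high) stands at about y = -199 mm.

How it is judged:
At the end, for the whole second after the job is handed in: All four pieces stand upright (within 0.12 rad), at rest and at standing height (5 mm) on the wooden rack, each within 13 mm along and across of the centre of the disc that mirrors its start: tray places y -114, -38, 38, 114 mm go to discs y 114, 38, -38, -114 mm (((y of mat_beaker in the frame of tray between -0.134 and -0.094 m and y of beaker_mid in the frame of rack between 0.101 and 0.127 m) or (y of mat_beaker in the frame of tray between -0.058 and -0.018 m and y of beaker_mid in the frame of rack between 0.025 and 0.051 m) or (y of mat_beaker in the frame of tray between 0.018 and 0.058 m and y of beaker_mid in the frame of rack between -0.051 and -0.025 m) or (y of mat_beaker in the frame of tray between 0.094 and 0.134 m and y of beaker_mid in the frame of rack between -0.127 and -0.101 m)) and x of beaker_mid in the frame of rack between -0.013 and 0.013 m and z of beaker_mid in the frame of rack between 0.038 and 0.048 m and angle between each of beaker_mid, egg_cup_mid, reamer_mid, jar_mid's own z axis and vertical below 0.12 rad and linear speed of each of beaker, egg_cup, reamer, jar below 0.02 m/s and ((y of mat_egg_cup in the frame of tray between -0.134 and -0.094 m and y of egg_cup_mid in the frame of rack between 0.101 and 0.127 m) or (y of mat_egg_cup in the frame of tray between -0.058 and -0.018 m and y of egg_cup_mid in the frame of rack between 0.025 and 0.051 m) or (y of mat_egg_cup in the frame of tray between 0.018 and 0.058 m and y of egg_cup_mid in the frame of rack between -0.051 and -0.025 m) or (y of mat_egg_cup in the frame of tray between 0.094 and 0.134 m and y of egg_cup_mid in the frame of rack between -0.127 and -0.101 m)) and x of egg_cup_mid in the frame of rack between -0.013 and 0.013 m and z of egg_cup_mid in the frame of rack between 0.04 and 0.05 m and ((y of mat_reamer in the frame of tray between -0.134 and -0.094 m and y of reamer_mid in the frame of rack between 0.101 and 0.127 m) or (y of mat_reamer in the frame of tray between -0.058 and -0.018 m and y of reamer_mid in the frame of rack between 0.025 and 0.051 m) or (y of mat_reamer in the frame of tray between 0.018 and 0.058 m and y of reamer_mid in the frame of rack between -0.051 and -0.025 m) or (y of mat_reamer in the frame of tray between 0.094 and 0.134 m and y of reamer_mid in the frame of rack between -0.127 and -0.101 m)) and x of reamer_mid in the frame of rack between -0.013 and 0.013 m and z of reamer_mid in the frame of rack between 0.035 and 0.045 m and ((y of mat_jar in the frame of tray between -0.134 and -0.094 m and y of jar_mid in the frame of rack between 0.101 and 0.127 m) or (y of mat_jar in the frame of tray between -0.058 and -0.018 m and y of jar_mid in the frame of rack between 0.025 and 0.051 m) or (y of mat_jar in the frame of tray between 0.018 and 0.058 m and y of jar_mid in the frame of rack between -0.051 and -0.025 m) or (y of mat_jar in the frame of tray between 0.094 and 0.134 m and y of jar_mid in the frame of rack between -0.127 and -0.101 m)) and x of jar_mid in the frame of rack between -0.013 and 0.013 m and z of jar_mid in the frame of rack between 0.042 and 0.052 m); the robot touches nothing.
It fails at once if a piece is tipped over (more than 0.8 rad from upright) (angle between any of beaker_mid, egg_cup_mid, reamer_mid, jar_mid's own z axis and vertical above 0.8 rad).
It also fails if it takes over 96 s, if anything falls off the work surface, if the arm or the gripper's body presses on something with over 40 N, if the wrist force passes 120 N, or if a joint passes its speed limit or range.

## Working session

There is one attempt and no reset: what is moved stays moved. The work goes in short steps, each a Python script; the robot and the scene stay as the last script left them, time stands still between calls to the robot, and variables do not carry over. Pictures are saved under pics/ and viewed, at most 14 in all, crops included, and the job is handed in when it is done.

```bash
ls; mkdir -p pics; python3 - <<'E'
from cell import bot
import cv2,numpy as np
for c in ["scene","side"]:
    im=bot.camera(c); cv2.imwrite(f"pics/{c}0.png",im[:,:,::-1])
    k=bot.calibration(c); print(c,k)
    for t in ["beaker_mid","egg_cup_mid","reamer_mid","jar_mid","mat_beaker","tray","rack"]:
        print(t,[(d["bbox"],round(d["confidence"],2)) for d in bot.search_frame(c,t)][:4])
print(bot.calibration("wrist"),bot.read_tool_rot(),bot.read_clock())
E
```

```text
pics
scene {'mtx': array([[600.34686382,   0.        , 321.29275841],
       [  0.        , 600.34686382, 240.31036995],
       [  0.        ,   0.        ,   1.        ]]), 'k1': 0.03884421788188014, 'extrinsics': array([[ 0.41361102,  0.91032661, -0.01521163, -0.25001211],
       [ 0.74778736, -0.3491966 , -0.56469088, -0.34957909],
       [-0.51936498,  0.22218731, -0.8251623 ,  1.1119786 ],
       [ 0.        ,  0.        ,  0.        ,  1.        ]])}
beaker_mid [([232.7, 192.5, 44.7, 62.1], 0.6)]
egg_cup_mid [([339.2, 168.9, 37.6, 50.4], 0.79)]
reamer_mid [([384.5, 168.4, 40.4, 39.9], 0.85)]
jar_mid [([295.6, 183.7, 25.5, 51.3], 0.7), ([340.6, 168.1, 36.5, 51.0], 0.39)]
mat_beaker []
tray [([215.2, 157.4, 274.9, 121.5], 0.86)]
rack [([165.3, 252.1, 307.2, 194.1], 0.7), ([333.6, 197.2, 42.9, 29.7], 0.49)]
side {'mtx': array([[576.34539134,   0.        , 322.95166975],
       [  0.        , 576.34539134, 244.93126492],
       [  0.        ,   0.        ,   1.        ]]), 'k1': -0.11238662982853367, 'extrinsics': array([[-0.96173189, -0.27313442,  0.02166453,  0.5395923 ],
       
[... 485 characters left out ...]
], 0.69)]
rack [([194.9, 182.9, 131.1, 167.3], 0.82), ([352.5, 286.1, 45.0, 58.3], 0.32)]
{'mtx': array([[342.74049735,   0.        , 318.07206117],
       [  0.        , 342.74049735, 237.91142838],
       [  0.        ,   0.        ,   1.        ]]), 'k1': -0.06562419189013827, 'hand_eye': array([[ 4.17615217e-04, -9.44805105e-01, -3.27632629e-01,
         8.46312172e-02],
       [ 9.99999913e-01,  3.92862881e-04,  1.41732907e-04,
         1.57461811e-03],
       [-5.19527528e-06, -3.27632660e-01,  9.44805186e-01,
        -1.42915309e-01],
       [ 0.00000000e+00,  0.00000000e+00,  0.00000000e+00,
         1.00000000e+00]])} [8.14427549e-07 1.58247468e-01 9.87399482e-01 3.25533402e-05] 0.8
```

View pics/scene0.png

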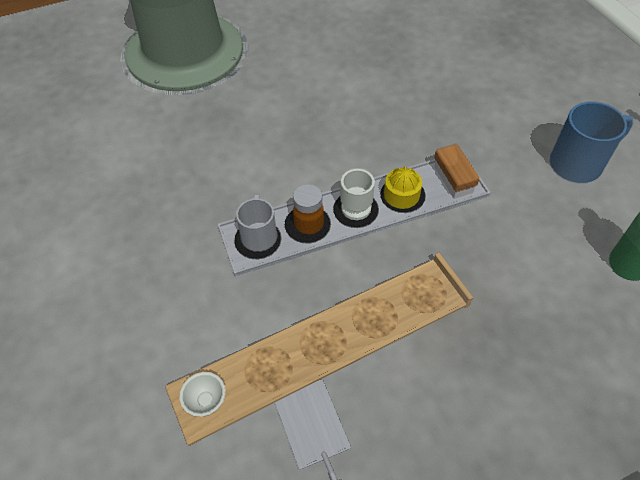

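View pics/side0.png

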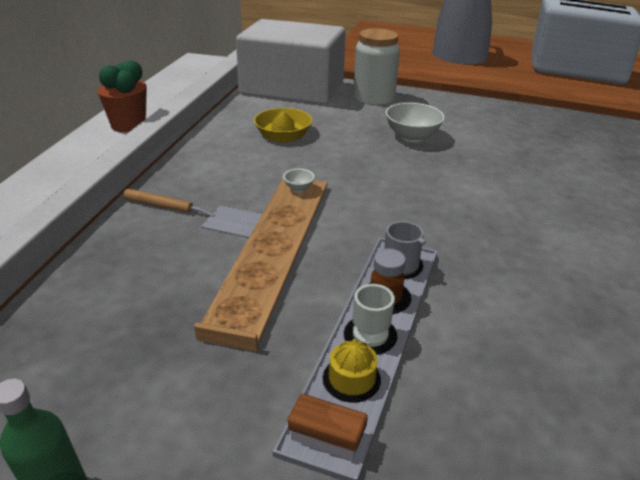

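The scene picture shows, robot's right to left on the tray: beaker (257,238), jar (307,222), egg cup (356,207), reamer (403,194). The discs are at (269,369), (324,342), (375,317), (425,292), with the cheek at the right, which is robot left. The side picture agrees, and the beaker's lip points towards the robot.

```bash
cat > h.py <<'E'
from cell import bot
import cv2,numpy as np
from scipy.optimize import least_squares
def cam(n):
    k=bot.calibration(n)
    if n=="wrist":
        p=np.array(bot.read_position());w,x,y,z=bot.read_tool_rot()
        from scipy.spatial.transform import Rotation as R
        T=np.eye(4);T[:3,:3]=R.from_quat([x,y,z,w]).as_matrix();T[:3,3]=p
        E=np.linalg.inv(T@k["hand_eye"])
    else: E=k["extrinsics"]
    return k["mtx"],k["k1"],E
def proj(P,c):
    K,k1,E=c
    return cv2.projectPoints(np.atleast_2d(P).astype(float),cv2.Rodrigues(E[:3,:3])[0],E[:3,3],K,np.array([k1,0,0,0.]))[0][:,0]
def topx(px,z,c):
    K,k1,E=c
    u=cv2.undistortPoints(np.float64(px).reshape(-1,1,2),K,np.array([k1,0,0,0.]))[:,0]
    d=np.c_[u,np.ones(len(u))]@E[:3,:3]; o=-E[:3,:3].T@E[:3,3]
    return (o+d*((z-o[2])/d[:,2])[:,None])[:,:2]
Y=np.array([-.114,-.038,.038,.114])
def row(f,z):
    x,y,a=f; return np.c_[x-np.sin(a)*Y,y+np.cos(a)*Y,np.full(4,z)]
def fit(obs,z,f0=(.5,0,0)):
    fn=lambda f:np.concatenate([(proj(row(f,z),c)-px).ravel() for px,c in obs])
    r=least_squares(fn,f0); return r.x,np.abs(r.fun).max()
def quat(a): return [0,np.cos(a/2),np.sin(a/2),0]
E
python3 - <<'E'
from h import *
S,D=cam("scene"),cam("side")
# segment mats (dark) not complete; disc pixel estimates + detections of pieces
discS=[(269,369),(324,342),(375,317),(425,292)];discD=[(287,215),(272,243),(256,275),(239,311)]
for o in ([(discS,S)],[(discD,D)],[(discS,S),(discD,D)]): print("rack",*fit([(np.array(p,float),c) for p,c in o],.014,(.5,.2,0)))
matS=[(257,238),(307,222),(356,207),(403,194)]
print("tray",*fit([(np.array(matS,float),S)],.009,(.4,.2,0)))
# pieces by bbox centres
z=np.array([.038,.042,.040,.035])
b=dict(S=[(232.7,192.5,44.7,62.1),(295.6,183.7,25.5,51.3),(339.2,168.9,37.6,50.4),(384.5,168.4,40.4,39.9)],D=[(385,219.9,40.4,57),(369.7,251,34.1,51.6),(353,283,40,62.4),(327.6,338.5,51.3,56.4)])
for n,c in (("S",S),("D",D)):
    px=np.array([(l+w/2,t+h/2) for l,t,w,h in b[n]]); print([topx(px[i:i+1],z[i],c)[0].round(4) for i in range(4)])
    print(*fit([(px,c)],.0388,(.4,.2,0)))
E
```

```text
rack [0.64182071 0.02357627 0.05842172] 0.47825709931834126
rack [0.64105529 0.02341006 0.0552071 ] 0.695061873987413
rack [0.64147829 0.02349185 0.05736691] 1.052932735414572
tray [ 0.46253915  0.08139989 -0.07798547] 0.7497204072651869
[array([ 0.4503, -0.0311]), array([0.462 , 0.0454]), array([0.4656, 0.1218]), array([0.4814, 0.1899])]
[ 0.46470683  0.08150693 -0.1352449 ] 3.3384432740799923
[array([ 0.4495, -0.0279]), array([0.4622, 0.0463]), array([0.4651, 0.1188]), array([0.4693, 0.2027])]
[ 0.46148149  0.08574    -0.07675839] 4.6596224130449855
```

```bash
cat >> h.py <<'E'
TR=(.4625,.0814,-.078); RK=(.6414,.0235,.057)
E
python3 - <<'E'
from h import *
for s in (1,-1):
  for f in (TR,RK):
    a=f[2]+s*np.pi/2
    for p in row(f,.02):
      q=[bot.solve_ik([p[0],p[1],z],quat(a)) for z in (.01,.14)]
      print(s,[None if v is None else np.round(v,2) for v in q])
p=row(TR,0).mean(0)
bot.move_pose([p[0],p[1],.24],quat(TR[2]-np.pi/2 if bot.solve_ik([p[0],p[1],.24],quat(TR[2]+np.pi/2)) is None else TR[2]+np.pi/2))
c=cam("wrist"); im=bot.camera("wrist"); 
for t in ["beaker_mid","jar_mid","egg_cup_mid","reamer_mid"]:
    print(t,[(d["bbox"],round(d["confidence"],2)) for d in bot.search_frame("wrist",t)][:2])
im=im[:,:,::-1].copy()
for f,z in ((TR,.009),(RK,.014)):
  for u in proj(row(f,z),c):
    cv2.drawMarker(im,tuple(int(v) for v in u),(255,0,255),0,8)
  for q in row(f,z):
    t=np.linspace(0,6.28,40); r=.034 if z<.01 else .03
    cv2.polylines(im,[proj(q+r*np.c_[np.cos(t),np.sin(t),0*t],c).astype(int)],True,(255,0,255))
cv2.imwrite("pics/w1.png",im); print(bot.read_clock())
E
```

```text
1 [array([-0.23,  0.45, -0.7 ,  0.42,  0.  ,  1.42]), array([-0.23,  0.24, -0.57,  0.76,  0.  ,  1.42])]
1 [array([-0.07,  0.46, -0.68,  0.43,  0.  ,  1.58]), array([-0.07,  0.25, -0.55,  0.77,  0.  ,  1.58])]
1 [array([ 0.1 ,  0.48, -0.64,  0.45,  0.  ,  1.75]), array([ 0.1 ,  0.29, -0.5 ,  0.78,  0.  ,  1.75])]
1 [array([ 0.25,  0.52, -0.56,  0.49,  0.  ,  1.9 ]), array([ 0.25,  0.34, -0.43,  0.8 ,  0.  ,  1.9 ])]
1 [array([-0.25,  0.72, -0.15,  0.71,  0.  ,  1.26]), array([-0.25,  0.58, -0.02,  0.96,  0.  ,  1.26])]
1 [array([-0.14,  0.7 , -0.18,  0.69,  0.  ,  1.38]), array([-0.14,  0.57, -0.06,  0.95,  0.  ,  1.38])]
1 [array([-0.02,  0.7 , -0.18,  0.69,  0.  ,  1.49]), array([-0.02,  0.56, -0.06,  0.95,  0.  ,  1.49])]
1 [array([ 0.1 ,  0.71, -0.16,  0.7 ,  0.  ,  1.61]), array([ 0.1 ,  0.58, -0.04,  0.96,  0.  ,  1.61])]
-1 [array([-0.23,  0.45, -0.7 ,  0.42,  0.  , -1.73]), array([-0.23,  0.24, -0.57,  0.76,  0.  , -1.73])]
-1 [array([-0.07,  0.46, -0.68,  0.43,  0.  , -1.56]), array([-0.07,  0.25, -0.55,  0.77,  0.  , -1.56])]
-1 [array([ 0.1 ,  0.48, -0.64,  0.45,  0.  , -1.4 ]), array([ 0.1 ,  0.29, -0.5 ,  0.78,  0.  , -1.4 ])]
-1 [array([ 0.25,  0.52, -0.56,  0.49,  0.  , -1.25]), array([ 0.25,  0.34, -0.43,  0.8 ,  0.  , -1.25])]
-1 [array([-0.25,  0.72, -0.15,  0.71,  0.  , -1.88]), array([-0.25,  0.58, -0.02,  0.96,  0.  , -1.88])]
-1 [array([-0.14,  0.7 , -0.18,  0.69,  0.  , -1.76]), array([-0.14,  0.57, -0.06,  0.95,  0.  , -1.76])]
-1 [array([-0.02,  0.7 , -0.18,  0.69,  0.  , -1.65]), array([-0.02,  0.56, -0.06,  0.95,  0.  , -1.65])]
-1 [array([ 0.1 ,  0.71, -0.16,  0.7 ,  0.  , -1.53]), array([ 0.1 ,  0.58, -0.04,  0.96,  0.  , -1.53])]
beaker_mid [([290.0, 270.0, 52.7, 65.0], 0.59)]
jar_mid [([302.2, 213.1, 39.3, 57.2], 0.61)]
egg_cup_mid [([292.1, 144.3, 49.8, 53.0], 0.68)]
reamer_mid [([291.9, 59.1, 54.0, 59.1], 0.92), ([434.2, 89.1, 86.9, 278.1], 0.68)]
2.9583
```

View pics/w1.png

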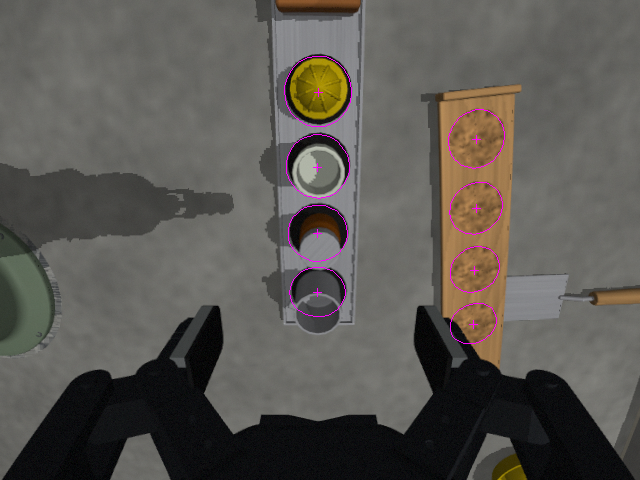

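The wrist picture shows all four mats (318, 90–295) and discs (475, 137–325) right under the predicted circles, with the pieces centred on them. I still need the direction of the beaker's lip.

```bash
python3 - <<'E'
import cv2,numpy as np
a=cv2.imread("pics/scene0.png")[180:270,215:305];b=cv2.imread("pics/side0.png")[205:295,360:450]
cv2.imwrite("pics/lip.png",np.hstack([cv2.resize(v,(396,396),interpolation=2) for v in (a,b)]))
E
```

```text
(no output)
```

View pics/lip.png

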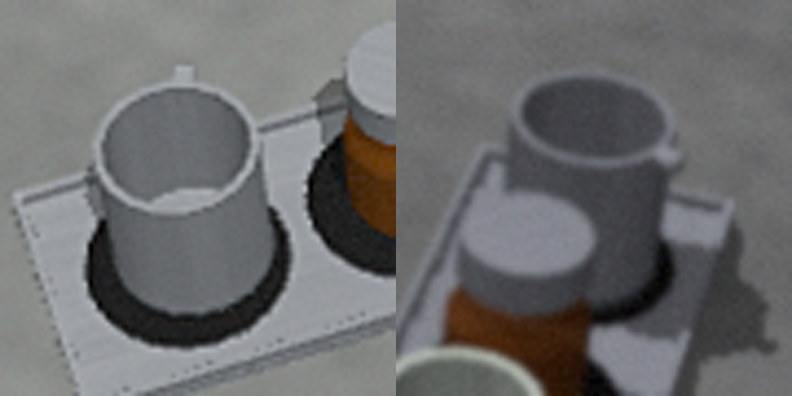

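```bash
cat >> h.py <<'E'
# name: (tray index, diameter, TCP z at grasp, tool angle on tray)
PC=dict(reamer=(3,.054,.011,TR[2]+np.pi/2),egg_cup=(2,.048,.030,TR[2]+np.pi/2),
        jar=(1,.044,.021,TR[2]+np.pi/2),beaker=(0,.052,.016,np.radians(112)))
UP=.11
def pick_place(n):
    i,d,z,a=PC[n]; p=row(TR,z)[i]; g=row(RK,z+.005)[3-i]; ar=RK[2]+np.pi/2
    bot.set_gripper(min(1,(d+.024)/.085))
    bot.move_pose(p+[0,0,UP],quat(a))
    bot.move_linear(p+[0,0,.0],.1)
    bot.set_gripper(0,40); print(n,"width mm",bot.read_gripper_width()*85,bot.read_finger_force())
    bot.move_linear(p+[0,0,UP],.15)
    print(" held",bot.read_gripper_width()*85,bot.read_finger_force())
    bot.move_linear(g+[0,0,UP],.2,rotation=quat(ar))
    bot.move_linear(g+[0,0,.008],.12)
    print(" touch",bot.move_linear(g-[0,0,.0015],.02,until_force=5),bot.read_position()[2]-g[2])
    bot.set_gripper(min(1,(d+.018)/.085))
    bot.move_linear(g+[0,0,UP],.15)
    print(" t",bot.read_clock())
E
python3 - <<'E'
from h import *
pick_place("reamer")
im=bot.camera("side"); cv2.imwrite("pics/s2.png",im[:,:,::-1])
E
```

```text
reamer width mm 52.60537569774799 41.484842682039016
 held 52.69320129778264 41.90514142745087
 touch True 0.0009499399687010295
 t 10.8583
```

View pics/s2.png

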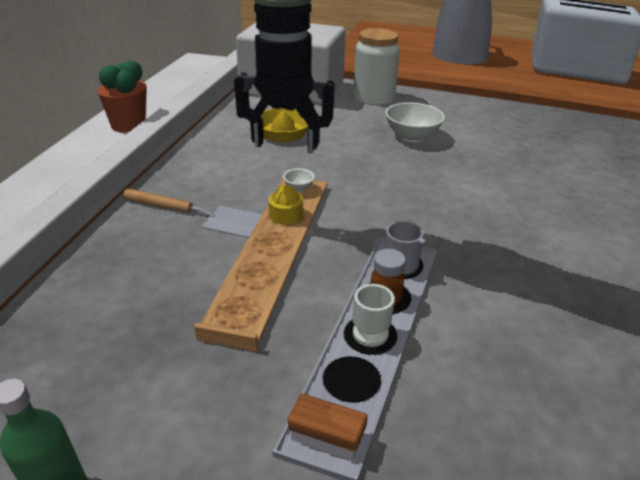

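The reamer stands upright on the right-end disc at (286,205). I'll move the other three the same way.

```bash
python3 - <<'E'
from h import *
for n in ("egg_cup","jar","beaker"): pick_place(n)
p=row(RK,0).mean(0); bot.move_pose([p[0]-.0,p[1]-.03,.26],quat(RK[2]+np.pi/2))
c=cam("wrist"); im=bot.camera("wrist")[:,:,::-1].copy()
for q in row(RK,.014):
    t=np.linspace(0,6.28,40); cv2.polylines(im,[proj(q+.03*np.c_[np.cos(t),np.sin(t),0*t],c).astype(int)],True,(255,0,255))
for i,(n,hh,r) in enumerate((("reamer",.052,.004),("egg_cup",.062,.024),("jar",.066,.022),("beaker",.058,.026))):
    q=row(RK,.014+hh)[i]; cv2.polylines(im,[proj(q+r*np.c_[np.cos(t),np.sin(t),0*t],c).astype(int)],True,(0,255,0))
cv2.imwrite("pics/w3.png",im)
s=bot.camera("side"); cv2.imwrite("pics/s3.png",s[:,:,::-1])
E
```

```text
egg_cup width mm 46.896267410002714 41.116672586649656
 held 47.00516645334348 41.227213237434626
 touch True 0.0008568218772167444
 t 18.575
jar width mm 42.34989495336771 40.10704175241699
 held 42.40213938617124 40.694559819821734
 touch True 0.0009212876481701111
 t 25.7417
beaker width mm 51.110262455872686 41.471231672912836
 held 50.87222292879495 41.76594939082861
 touch True 0.0008483941832773782
 t 33.3833
```

View pics/w3.png

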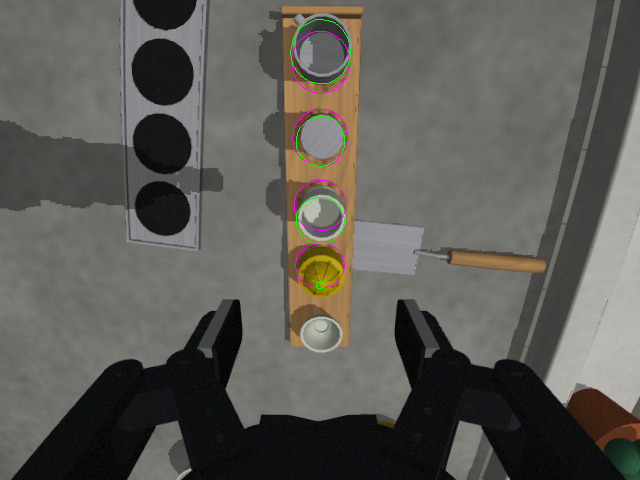

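View pics/s3.png

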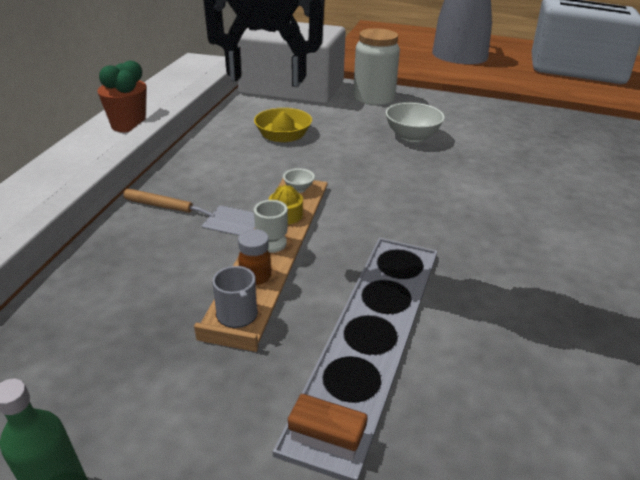

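In the wrist picture all four pieces stand upright in the right order. Their rims (beaker 321,48; jar 322,137; egg cup 320,218; reamer tip 320,280) lie within about 4 mm of the predicted green circles, and the side view agrees.

```bash
python3 -c "
from cell import bot
print(bot.close_job())"
```

```text
the job is handed in; nothing more can be done
None
```

All four pieces stand upright on their mirrored cork discs, within about 4 mm of centre in the last picture, and the job was handed in at about 35 s; the hand-in call returned no verdict.

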